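# Plug in the tool stand and put the washed pottery tools back

### The arm

A 6-joint arm with a two-finger parallel gripper is mounted at the origin on the work surface. World frame = base frame: x ahead of the robot, y to its left, z up, the work surface at z = 0. Lengths are in m, angles in rad, forces in N, time in s.
With the tool pointing down it reaches from about 0.35 to 0.775 m from the base axis. Payload 5.5 kg.
Tool frame: the origin (TCP) lies between the finger pads; the fingertips stand 19 mm ahead of it and the grasp point (between the pads) is the TCP; z points along the fingers, y is the line along which they close (so a half turn about z gives the same grasp; the last joint's range is limited). The gripper opens to 85 mm and grips with 20 to 120 N. Pads are 22 mm wide; open, the fingers measure 114 mm over their backs; the gripper's body (76 mm by 85 mm) begins 54 mm behind the grasp point. The pads swing forward as they close: fully open they stand 13 mm farther back than shut.
Start: joints at [-1.317, 0.313, 0.046, 1.304, 0, 1.431], TCP at [0.221, -0.531, 0.25] pointing down, gripper open.
Joint ranges: [-2.76, 2.76], [-0.86, 1.69], [-1.03, 1.26], [-2.2, 2.34], [-1.47, 1.5], [-3.14, 3.14]. Speed limits (rad/s): [2.57, 2.57, 3.14, 3.14, 3.14, 3.14].

### API

Orientations are given as a unit quaternion [w, x, y, z].
In Python, from workcell import env gives the robot as it stands.
- The arm moves only by the shell command python3 -m pendant 'ROWS' [FORCE]. ROWS is JSON, a list of rows, each an object with "travel": the shift along the tool's x, y, z scaled (see below), a list of three; "rot": the turn, a rotation vector about the tool's x, y, z scaled (see below), a list of three; "fingers": the opening, from -1 (shut) to 1 (fully open). In form: [{"travel": [dx, dy, dz], "rot": [wx, wy, wz], "fingers": fingers}, ...]. A call has 1 to 10 rows; each row is the pose to reach, as a shift and turn from the pose commanded when the call began, along the tool's axes at that moment; what a row does not reach only later rows make up. The controller multiplies each number of a shift by 0.12 m and each number of a turn by 60 degrees. A row lasts 1/10 s, in which the tool goes at most 50 mm and 8.59 degrees, less where a joint would pass 70% of its speed; a pose out of reach is approached as far as the arm can. A call with a number of a shift or a turn outside -1 to 1 is refused whole. A call with a gripper value outside its range is refused whole. The fingers move at their own pace and stop on an object; FORCE is the grip in N (left out, the last holds). Time passes only in rows, so rows that repeat a pose let the fingers close. It gives the time, the measured TCP pose, the force, the opening and the grip force at its end, in the units of the state.
- env.get_state(): the state, without advancing time (a new reading comes with each control period).
- env.read_camera(name): name is "scene" or "top" or "wrist"; returns (picture, depth): 400x640x3 uint8, blue, green, red; 400x640 float32, m along the optical axis (not along the pixel's ray), 0 where there is no reading.
- env.camera_model(name): a dict with "fovy" (degrees; the focal length in pixels is half the picture's height over the tangent of half this angle, whatever the lens; pixels are square), "cx", "cy" (the principal point, pixels), "rvec" (rotation vector, rad) and "tvec" (3), from world to camera coordinates, as OpenCV has them; the wrist camera has in their place "T_tool_cam" (4x4, takes a point from camera to tool coordinates, whose origin is the TCP and whose axes are the flange's). Camera axes: x right, y down, z forward; pixel columns grow to the right and rows downward; lengths in m; the calibration is good to about 2 mm. A picture is of the moment at which its call begins: read the wrist's pose just before it. camera_model takes no time and is no camera call.
- env.hand_in(): hands the job in; it is judged then, once.
Trained networks look in the newest picture that a camera, given by its name, has taken for a name from the list of things; names that differ only in an ending like _2 or _b are one class to them, and where a whole thing is asked for, a point or a joint stands for the part that bears it (a point fixed in the world has none). Each returns a list of dicts, best first, with "conf" (0 to 1); they miss things now and then, are a little off and sometimes report something else, mostly with a low value. They report only what shows in the picture. A call takes as long as a camera call.
- env.outline_of(camera, target): "mask" (400x640 bool, what is visible of it) and "xy" ([column, row] in pixels, amid what is visible of it).
The state is a dict: "clock": time; "joint_pos": joint angles; "qvel": joint speeds; "tau": joint torques, N m; "tcp_pos": TCP position; "orientation": TCP orientation; "wrist_force": force on the tool from outside, world axes, zero at the start; "ft_torque": the same for the moment, N m; "finger_gap": finger opening in m; "grip_force": force on a finger pad.
Only numpy, scipy, OpenCV 4.12 (cv2) and the standard library are available. Lean on these libraries where they do the work, as an engineer would, in place of code of your own. Each camera call takes 0.05 s, during which the arm holds its last target. There are 200 camera calls.

### The job

First plug the empty wooden tool stand fully home into the dark socket plate on the bench, foot down, with its block resting on the plate. Then take the three washed tools from the drying rack and drop each, handle down and head up, into the stand's well of its own colour, right down to the well's floor. Leave the bowls, mug, jar, wooden knife and plaster mould where they are.

Things in the scene. Friction and masses are not known exactly. Their poses are not given: they have to be found in the camera images.
- stand: Loose wooden tool stand. Block 44 (x) x 136 (y) mm, z = 25 to 105 mm, with a row of three 25 mm square wells, 70 mm deep, at y = -42 (red), 0 (blue), +42 mm (yellow), marked by coloured patches on top and sides. Below it a black plug foot 36 (x) x 100 (y) x 25 mm high, fitting the socket either way round. Origin: centre of the foot's underside; z up.
- socket: Dark steel socket plate fixed to the table, 96 (x) x 170 (y) x 28 mm high, with a rectangular through-hole 40 (x) x 104 (y) mm at its centre. Origin: centre of its underside, on the table; z up. When the stand is fully home its block rests on the plate's top face.
- socket_seat (a point): Point in the socket's centre, 3 mm above the table, axes as the socket's: the stand's origin lies here when it is fully home.
- rack: Fixed sloping drying rack, green base 150 (x) x 200 (y) x 10 mm, origin under its centre. Tools lean in three lanes 65 mm apart (foot at x = -40, z = 30, y = -65, 0 or 65 mm), 30 degrees from vertical, tops to +x. A 12 mm wide rail lies under each tool up to 92 mm from its foot, side fences up to 50 mm; above that the handle is free at both sides.
- tool_red: Loose hand tool 150 mm long, about 60 g: round wooden handle 17 mm in diameter and 122 mm long, its upper part (70 to 122 mm) red, then a wire loop up to 18 mm wide from 122 to 150 mm. Origin: centre of the handle's foot end; z runs from the foot to the head. It starts in one of the rack's lanes, which one varies.
- tool_blue: Loose hand tool 150 mm long, about 60 g: round wooden handle 17 mm in diameter and 122 mm long, its upper part (70 to 122 mm) blue, then a brown bristle brush head with brass ferrule up to 18 mm wide from 122 to 150 mm. Origin: centre of the handle's foot end; z runs from the foot to the head. It starts in one of the rack's lanes, which one varies.
- tool_yellow: Loose hand tool 150 mm long, about 60 g: round wooden handle 17 mm in diameter and 122 mm long, its upper part (70 to 122 mm) yellow, then a flat steel blade up to 18 mm wide from 122 to 150 mm. Origin: centre of the handle's foot end; z runs from the foot to the head. It starts in one of the rack's lanes, which one varies.
- well_red (a point): Centre of the floor of the stand's red well, 35 mm above the stand's origin; the well's mouth is 70 mm above it along z.
- well_blue (a point): Centre of the floor of the stand's blue well, 35 mm above the stand's origin; the well's mouth is 70 mm above it along z.
- well_yellow (a point): Centre of the floor of the stand's yellow well, 35 mm above the stand's origin; the well's mouth is 70 mm above it along z.
- blue_bowl: Bystander: blue ceramic bowl, 120 mm across, 50 mm high; origin under its centre.
- plaster_bowl: Bystander: off-white plaster bowl, 110 mm across, 70 mm high; origin under its centre.
- mug: Bystander: white mug, 80 mm across, 90 mm high; origin under its centre.
- slip_jar: Bystander: terracotta jar with white cap, 80 mm across, 110 mm high; origin under its centre.
- boxwood_knife: Bystander: bare wooden modelling knife lying flat, 150 (x) x 18 x 8 mm; origin under its centre.
- mould_half: Bystander: loose plaster mould half, 90 x 70 x 60 mm high; origin under its centre.

How it is judged:
On the way:
1. the empty stand is plugged fully home into the socket (horizontal distance between stand and socket_seat below 0.005 m and z of stand in the frame of socket_seat below 0.004 m and angle between the y axis of stand and the y axis of socket, either way round below 0.1 rad and angle between stand's own z axis and vertical below 0.06 rad and distance between each of tool_red, tool_blue, tool_yellow and well_red above 0.05 m and distance between each of tool_red, tool_blue, tool_yellow and well_blue above 0.05 m and distance between each of tool_red, tool_blue, tool_yellow and well_yellow above 0.05 m), for 0.2 s.
At the end, for the whole second after the job is handed in: Stand home in the socket (within 5 mm sideways, 4 mm in height, 0.1 rad in turn either way round, 0.06 rad in tilt); each tool head up in the well of its colour (foot within 12 mm of the floor's centre, tilt under 0.2 rad); all at rest (under 0.03 m/s) (horizontal distance between stand and socket_seat below 0.005 m and z of stand in the frame of socket_seat below 0.004 m and angle between the y axis of stand and the y axis of socket, either way round below 0.1 rad and angle between stand's own z axis and vertical below 0.06 rad and distance between tool_red and well_red below 0.012 m and angle between each of tool_red, tool_blue, tool_yellow's own z axis and vertical below 0.2 rad and distance between tool_blue and well_blue below 0.012 m and distance between tool_yellow and well_yellow below 0.012 m and linear speed of each of stand, tool_red, tool_blue, tool_yellow below 0.03 m/s); the robot touches nothing.
It fails at once if a bystander (bowl, mug, jar, wooden knife or plaster mould) is moved by more than 30 mm (distance of any of blue_bowl, plaster_bowl, mug, slip_jar, boxwood_knife, mould_half from where it was at the start of the episode above 0.03 m).
It also fails if it takes over 72 s, if anything falls off the work surface, if the arm or the gripper's body presses on something with over 40 N, if the wrist force passes 120 N, or if a joint passes its speed limit or range.

## Working session

There is one attempt and no reset: what is moved stays moved. The work goes in short steps, Python scripts to look and compute and a shell command to move; the robot and the scene stay as the last step left them, time stands still between calls to the robot, and variables do not carry over. Pictures are saved under pics/ and viewed, at most 10 in all, crops included, and the job is handed in when it is done.

```bash
ls; mkdir -p pics; cat > h.py <<'E'
import numpy as np, cv2
from scipy.spatial.transform import Rotation as R
from workcell import env
def cam(name,st=None):
    m=env.camera_model(name); f=200/np.tan(np.radians(m["fovy"])/2)
    if "T_tool_cam" in m:
        st=st or env.get_state(); q=st["orientation"]
        W=np.eye(4); W[:3,:3]=R.from_quat([q[1],q[2],q[3],q[0]]).as_matrix(); W[:3,3]=st["tcp_pos"]
        T=W@np.array(m["T_tool_cam"])
    else:
        E=np.eye(4); E[:3,:3]=cv2.Rodrigues(np.array(m["rvec"],float))[0]; E[:3,3]=np.ravel(m["tvec"]); T=np.linalg.inv(E)
    return f,m["cx"],m["cy"],T
def cloud(name,depth,c=None):
    f,cx,cy,T=c or cam(name); v,u=np.mgrid[:400,:640]
    P=np.stack([(u-cx)/f*depth,(v-cy)/f*depth,depth],-1)@T[:3,:3].T+T[:3,3]
    P[depth<=0]=np.nan
    return P
E
python3 - <<'E'
from h import *
print(env.camera_model("scene"),env.camera_model("top"),env.camera_model("wrist"))
for n in("scene","top"):
    im,d=env.read_camera(n); cv2.imwrite(f"pics/{n}0.png",im); P=cloud(n,d); np.savez(f"{n}0.npz",im=im,P=P)
    for t in["stand","socket","rack","tool_red","tool_blue","tool_yellow","blue_bowl","plaster_bowl","mug","slip_jar","boxwood_knife","mould_half"]:
        for o in env.outline_of(n,t)[:1]:
            p=P[o["mask"]]; p=p[~np.isnan(p[:,0])]
            np.save(f"m_{n}_{t}.npy",o["mask"])
            print(n,t,round(o["conf"],2),np.round(o["xy"]),len(p),np.round(np.nanmedian(p,0),3),np.round(np.percentile(p,2,axis=0),3),np.round(np.percentile(p,98,axis=0),3))
print(env.get_state())
E
```

```text
pics
{'fovy': 42.27924753388738, 'cx': 310.61069397535533, 'cy': 199.6887994315247, 'rvec': array([ 1.40325633,  2.27329814, -0.82311461]), 'tvec': array([ 0.26153659, -0.35689983,  1.87328292])} {'fovy': 54.285868505393395, 'cx': 323.75461618241945, 'cy': 205.6905082177003, 'rvec': array([ 2.23911389, -1.96697634,  0.21418453]), 'tvec': array([-0.08522469,  0.59387527,  1.06058188])} {'fovy': 66.81032745188111, 'cx': 324.72156386040893, 'cy': 201.46881106680155, 'T_tool_cam': array([[-5.91258594e-04, -9.58119896e-01, -2.86366750e-01,
         7.31566936e-02],
       [ 9.99999726e-01, -4.38656471e-04, -5.97041867e-04,
         7.82387671e-04],
       [ 4.46421063e-04, -2.86367025e-01,  9.58119892e-01,
        -1.23493971e-01],
       [ 0.00000000e+00,  0.00000000e+00,  0.00000000e+00,
         1.00000000e+00]])}
scene stand 0.76 [232. 147.] 1296 [ 0.51  -0.312  0.081] [ 0.469 -0.376  0.009] [ 0.54  -0.251  0.108]
scene socket 0.77 [302. 180.] 1476 [ 0.508 -0.081  0.026] [ 0.446 -0.173 -0.   ] [0.561 0.001 0.033]
scene rack 0.95 [419. 220.] 2800 [0.472 0.303 0.011] [0.391 0.199 0.003]
[... 2128 characters left out ...]
63]
{'clock': 1.3, 'joint_pos': array([-1.31663754e+00,  3.13197095e-01,  4.61050721e-02,  1.30360411e+00,
        4.75001022e-05,  1.43119578e+00]), 'qvel': array([-0.00088205,  0.00030333,  0.00010344,  0.00040381,  0.00012329,
       -0.00083429]), 'tau': array([ 1.00631907e-03, -4.80468214e+01,  2.98812819e+01,  6.97199284e-04,
       -3.81155758e-05, -8.82745823e-07]), 'tcp_pos': array([ 0.22061988, -0.53103625,  0.25032691]), 'orientation': array([4.86524351e-05, 9.80681718e-01, 1.95610236e-01, 2.65788854e-05]), 'wrist_force': array([-0.45818342, -0.01676291, -0.17696596]), 'ft_torque': array([ 0.00260941, -0.01116173, -0.04572946]), 'grip_force': 0.0, 'finger_gap': 0.0851362384717746}
```

```bash
python3 - <<'E'
from h import *
z=np.load("top0.npz"); im,P=z["im"],z["P"]
cv2.imwrite("pics/topc.png",cv2.resize(im[120:320,120:520],None,fx=2,fy=2,interpolation=cv2.INTER_CUBIC))
hsv=cv2.cvtColor(im,cv2.COLOR_BGR2HSV)
def rect(n,m):
    xy=P[m][:,:2].astype(np.float32); r=cv2.minAreaRect(xy*1000); print(n,m.sum(),np.round(r[0],1),np.round(r[1],1),round(r[2],1),"z",np.round(np.median(P[m][:,2]),4))
for t,zl,zh in(("stand",.095,.115),("socket",.02,.036)):
    m=np.load(f"m_top_{t}.npy")&(P[...,2]>zl)&(P[...,2]<zh)
    n,l,s,_=cv2.connectedComponentsWithStats(m.astype(np.uint8)); m=l==1+np.argmax(s[1:,4])
    rect(t,m)
m=(P[...,2]>.005)&(P[...,2]<.016)&(hsv[...,0]>35)&(hsv[...,0]<85)&(hsv[...,1]>60)&(P[...,1]>.15); rect("rack",m)
for n in("red","blue","yellow"):
    h=hsv[...,0]; s=(hsv[...,1]>90)&(hsv[...,2]>50)
    c={"red":(h<8)|(h>172),"blue":(h>98)&(h<130),"yellow":(h>20)&(h<35)}[n]&s&(P[...,2]>.06)
    for w,k in(("tool",P[...,1]>.15),("patch",(P[...,1]<-.2)&(P[...,2]>.095)&(P[...,0]<.56)&(P[...,1]>-.4))):
        q=P[c&k]; print(n,w,len(q), np.round(np.median(q,0),3) if len(q) else"")
E
```

```text
stand 585 [ 499.  -321.1] [ 44.3 137. ] 18.0 z 0.1048
socket 1427 [499.2 -89.4] [169.5  96.2] 76.6 z 0.0274
rack 1242 [455.5 293.6] [147.  195.3] 33.9 z 0.0094
red tool 128 [0.461 0.297 0.116]
red patch 124 [ 0.513 -0.362  0.105]
blue tool 94 [0.495 0.242 0.118]
blue patch 102 [ 0.499 -0.323  0.105]
yellow tool 123 [0.426 0.348 0.116]
yellow patch 125 [ 0.485 -0.284  0.105]
```

View pics/topc.png

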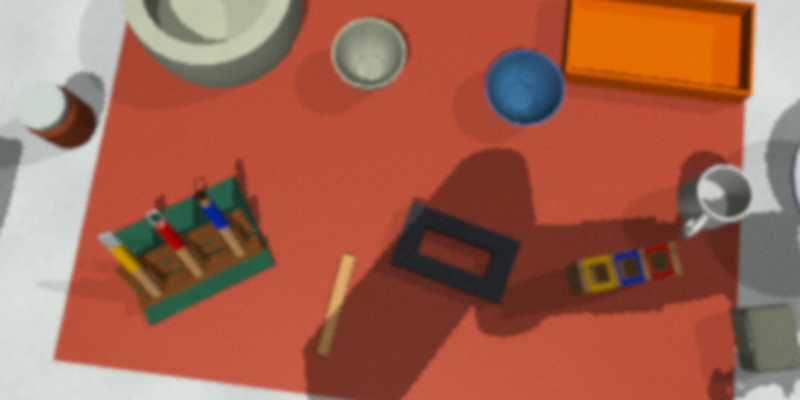

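The top view shows the socket at crop (455,250), the stand at (625,268) with yellow–blue–red from left to right, and the rack at (190,250). In the rack's lanes from left to right are yellow, red and blue. All of it agrees with the measured positions and sizes.

```bash
cat >> h.py <<'E'
def Rd(xyaw,tilt=0,taxis=(0,0)):
    "tool down, tool x at xyaw deg; then tilted by tilt deg so fingers point toward -taxis"
    a=np.radians(xyaw); x=np.array([np.cos(a),np.sin(a),0]); z=np.array([0,0,-1.]); M=np.c_[x,np.cross(z,x),z]
    if tilt:
        t=np.array([*taxis,0]); t/=np.linalg.norm(t); k=np.cross([0,0,1],t)
        M=R.from_rotvec(k*np.radians(tilt)).as_matrix()@M
    return M
def cur():
    s=env.get_state(); q=s["orientation"]; return np.array(s["tcp_pos"]),R.from_quat([q[1],q[2],q[3],q[0]]).as_matrix()
def plan(way,start=None):
    p,M=start or cur()
    for pt,Mt in way:
        pt=np.array(pt); rv=R.from_matrix(M.T@Mt).as_rotvec(); n=1
        while 1:
            S=[(p+(pt-p)*i/n, M@R.from_rotvec(rv*i/n).as_matrix()) for i in range(n+1)]
            C=[(np.r_[b[1]*0+0] if 0 else a[1].T@(b[0]-a[0])/.12, rv/n/np.radians(60)) for a,b in zip(S,S[1:])]
            if all(np.abs(np.r_[t,w]).max()<=1 for t,w in C): break
            n+=1
        for t,w in C: print("travel",np.round(t,3).tolist(),"rot",np.round(w,3).tolist(), "rows~",max(round(float(np.linalg.norm(t)*120/50),1),round(float(np.linalg.norm(w)*60/8.59),1)))
        print("--",np.round(pt,3)); p,M=pt,Mt
E
python3 - <<'E'
from h import *
plan([((.499,-.321,.22),Rd(108)),((.499,-.321,.08),Rd(108))])
E
```

```text
travel [0.938, -0.242, 0.084] rot [0.0, 0.0, -0.475] rows~ 3.3
travel [0.94, 0.234, 0.084] rot [0.0, 0.0, -0.475] rows~ 3.3
travel [0.714, 0.654, 0.084] rot [0.0, 0.0, -0.475] rows~ 3.3
-- [ 0.499 -0.321  0.22 ]
travel [0.0, 0.0, 0.583] rot [0.0, 0.0, 0.0] rows~ 1.4
travel [0.0, 0.0, 0.583] rot [0.0, 0.0, 0.0] rows~ 1.4
-- [ 0.499 -0.321  0.08 ]
```

```bash

python3 -m pendant '[{"travel":[0.47,-0.121,0.042],"rot":[0,0,-0.238],"fingers":1},{"travel":[0.938,-0.242,0.084],"rot":[0,0,-0.475],"fingers":1},{"travel":[0.938,-0.242,0.084],"rot":[0,0,-0.475],"fingers":1},{"travel":[0.938,-0.242,0.084],"rot":[0,0,-0.475],"fingers":1}]'
python3 -m pendant '[{"travel":[0.94,0.234,0.084],"rot":[0,0,-0.475],"fingers":1},{"travel":[0.94,0.234,0.084],"rot":[0,0,-0.475],"fingers":1},{"travel":[0.94,0.234,0.084],"rot":[0,0,-0.475],"fingers":1},{"travel":[0.94,0.234,0.084],"rot":[0,0,-0.475],"fingers":1}]'
python3 -m pendant '[{"travel":[0.714,0.654,0.084],"rot":[0,0,-0.475],"fingers":1},{"travel":[0.714,0.654,0.084],"rot":[0,0,-0.475],"fingers":1},{"travel":[0.714,0.654,0.084],"rot":[0,0,-0.475],"fingers":1},{"travel":[0.714,0.654,0.084],"rot":[0,0,-0.475],"fingers":1},{"travel":[0.714,0.654,0.084],"rot":[0,0,-0.475],"fingers":1}]'
python3 - <<'E'
from h import *
s=env.get_state(); im,d=env.read_camera("wrist"); P=cloud("wrist",d,cam("wrist",s)); cv2.imwrite("pics/w1.png",im)
m=(P[...,2]>.095)&(P[...,2]<.115)&(P[...,1]>-.42)&(P[...,1]<-.23)&(P[...,0]>.43)&(P[...,0]<.58)
n,l,st,_=cv2.connectedComponentsWithStats(m.astype(np.uint8)); m=l==1+np.argmax(st[1:,4])
r=cv2.minAreaRect((P[m][:,:2]*1000).astype(np.float32)); print(r,np.median(P[m][:,2]),m.sum(), s["clock"])
plan([((.499,-.321,.08),Rd(108))])
E
```

```text
clock: 1.7
tcp_pos: [0.3154, -0.4589, 0.2401]
orientation: [-0.0, 0.901, 0.435, 0.0]
wrist_force: [-0.5, -0.4, -0.3]
finger_gap: 0.0855
grip_force: 0.0
clock: 2.1
tcp_pos: [0.4081, -0.3888, 0.2298]
orientation: [-0.0, 0.766, 0.643, 0.0]
wrist_force: [-1.1, 0.2, 0.8]
finger_gap: 0.0851
grip_force: 0.0
clock: 2.6
tcp_pos: [0.4995, -0.3201, 0.2198]
orientation: [-0.0, 0.587, 0.81, -0.0]
wrist_force: [-0.8, 0.3, 0.1]
finger_gap: 0.0851
grip_force: 0.0
((498.5697021484375, -320.86578369140625), (45.337318420410156, 136.6247100830078), 18.24237823486328) 0.10506146120342688 6334 2.6
travel [-0.002, -0.001, 0.583] rot [-0.0, -0.0, 0.0] rows~ 1.4
travel [-0.002, -0.001, 0.583] rot [-0.0, -0.0, 0.0] rows~ 1.4
-- [ 0.499 -0.321  0.08 ]
```

View pics/w1.png

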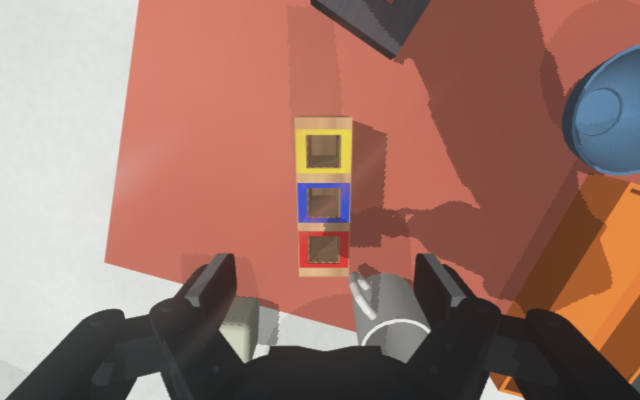

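The wrist view shows the stand at (325,195), centred and square to the fingers. The mug at (405,320) is clear of the fingers' path.

```bash

python3 -m pendant '[{"travel":[0,0,0.3],"rot":[0,0,0],"fingers":1},{"travel":[0,0,0.6],"rot":[0,0,0],"fingers":1},{"travel":[0,0,0.9],"rot":[0,0,0],"fingers":1},{"travel":[0,0,1],"rot":[0,0,0],"fingers":1},{"travel":[0,0,1],"rot":[0,0,0],"fingers":1}]'
python3 -m pendant '[{"travel":[0,0,0.167],"rot":[0,0,0],"fingers":1},{"travel":[0,0,0.167],"rot":[0,0,0],"fingers":-0.5},{"travel":[0,0,0.167],"rot":[0,0,0],"fingers":-0.5},{"travel":[0,0,0.167],"rot":[0,0,0],"fingers":-0.5},{"travel":[0,0,0.167],"rot":[0,0,0],"fingers":-0.5},{"travel":[0,0,0.167],"rot":[0,0,0],"fingers":-0.5},{"travel":[0,0,0.167],"rot":[0,0,0],"fingers":-0.5},{"travel":[0,0,0.167],"rot":[0,0,0],"fingers":-0.5}]' 60
python3 - <<'E'
from h import *
p,M=cur()
plan([(p+[0,0,.08],Rd(108)),((.499,-.0894,.17),Rd(76.6))])
E
```

```text
clock: 3.15
tcp_pos: [0.4973, -0.3204, 0.0984]
orientation: [-0.002, 0.588, 0.809, 0.0]
wrist_force: [0.2, -0.2, 0.6]
finger_gap: 0.0852
grip_force: 0.0
clock: 3.95
tcp_pos: [0.4996, -0.3218, 0.0821]
orientation: [0.002, 0.587, 0.809, -0.0]
wrist_force: [-0.9, -0.1, 6.7]
finger_gap: 0.0433
grip_force: 61.8
travel [-0.002, 0.001, -0.667] rot [0.001, 0.003, 0.001] rows~ 1.6
-- [ 0.5   -0.322  0.162]
travel [0.922, 0.297, -0.033] rot [0.0, 0.0, 0.262] rows~ 2.3
travel [0.968, 0.036, -0.033] rot [0.0, 0.0, 0.262] rows~ 2.3
-- [ 0.499 -0.089  0.17 ]
```

```bash

python3 -m pendant '[{"travel":[0,0,-0.2],"rot":[0,0,0],"fingers":-0.5},{"travel":[0,0,-0.45],"rot":[0,0,0],"fingers":-0.5},{"travel":[0,0,-0.667],"rot":[0,0,0],"fingers":-0.5},{"travel":[0,0,-0.667],"rot":[0,0,0],"fingers":-0.5}]'
python3 -m pendant '[{"travel":[0.3,0.1,-0.033],"rot":[0,0,0.09],"fingers":-0.5},{"travel":[0.6,0.2,-0.033],"rot":[0,0,0.18],"fingers":-0.5},{"travel":[0.922,0.297,-0.033],"rot":[0,0,0.262],"fingers":-0.5},{"travel":[0.922,0.297,-0.033],"rot":[0,0,0.262],"fingers":-0.5}]'
python3 -m pendant '[{"travel":[0.3,0.01,-0.033],"rot":[0,0,0.09],"fingers":-0.5},{"travel":[0.6,0.02,-0.033],"rot":[0,0,0.18],"fingers":-0.5},{"travel":[0.968,0.036,-0.033],"rot":[0,0,0.262],"fingers":-0.5},{"travel":[0.968,0.036,-0.033],"rot":[0,0,0.262],"fingers":-0.5},{"travel":[0.968,0.036,-0.033],"rot":[0,0,0.262],"fingers":-0.5},{"travel":[0.968,0.036,-0.033],"rot":[0,0,0.262],"fingers":-0.5},{"travel":[0.968,0.036,-0.033],"rot":[0,0,0.262],"fingers":-0.5}]'
python3 - <<'E'
from h import *
s=env.get_state(); print(s["finger_gap"],s["tcp_pos"],s["wrist_force"],"M",cur()[1].round(4).tolist())
im,d=env.read_camera("wrist"); P=cloud("wrist",d,cam("wrist",s)); 
it,dt=env.read_camera("top"); Q=cloud("top",dt)
np.savez("a.npz",im=im,P=P,it=it,Q=Q)
cv2.imwrite("pics/w2.png",np.hstack([im[:,100:540],cv2.resize(it[190:300,280:420],None,fx=2.5,fy=3.64)]))
E
```

```text
clock: 4.35
tcp_pos: [0.5008, -0.3223, 0.164]
orientation: [0.004, 0.587, 0.809, -0.0]
wrist_force: [0.4, -0.6, -3.5]
finger_gap: 0.0433
grip_force: 62.6
clock: 4.75
tcp_pos: [0.4964, -0.1993, 0.162]
orientation: [-0.003, 0.691, 0.722, 0.0]
wrist_force: [0.2, -0.8, -3.7]
finger_gap: 0.0433
grip_force: 62.3
clock: 5.45
tcp_pos: [0.4981, -0.0896, 0.1675]
orientation: [0.0, 0.785, 0.619, -0.0]
wrist_force: [-0.1, 0.2, -3.5]
finger_gap: 0.0433
grip_force: 62.2
0.04333257838778242 [ 0.49805416 -0.08955946  0.16753534] [-0.05766079  0.19746557 -3.48288401] M [[0.2325, 0.9726, -0.0003], [0.9726, -0.2325, -0.0003], [-0.0003, -0.0002, -1.0]]
```

View pics/w2.png

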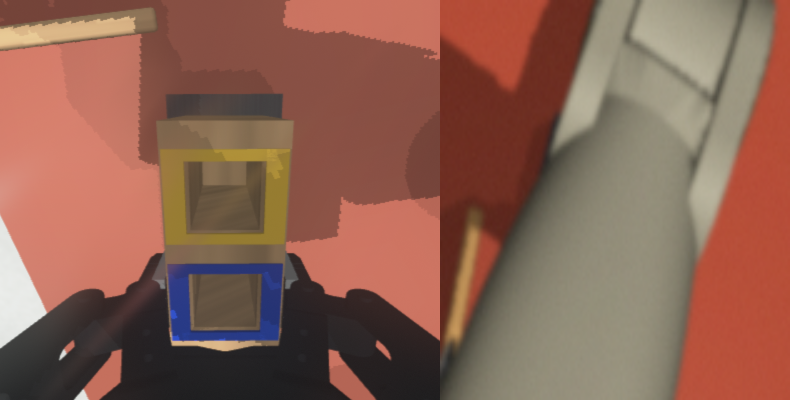

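The wrist view shows the held stand upright: yellow well at (225,198), blue well at (225,300). The socket's far end is behind it at (225,105). The arm hides the socket from the top camera, so I measure the stand and the socket end from the wrist view.

```bash
python3 - <<'E'
from h import *
z=np.load("a.npz"); P=z["P"]; p,M=cur()
L=(P-p)@M*1000  # tool frame mm
m=(np.abs(L[...,1])<40)&(L[...,0]>-10)&(L[...,0]<120)
for zz in range(-60,160,10):
    k=m&(L[...,2]>zz)&(L[...,2]<zz+10); 
    if k.sum()>30: q=L[k]; print(zz,k.sum(),"x",np.percentile(q[:,0],[1,50,99]).round(1),"y",np.percentile(q[:,1],[1,50,99]).round(1))
k=m&(L[...,2]>-40)&(L[...,2]<-10)&(np.abs(L[...,1])<24); q=L[k]
c,_,_,_=np.linalg.lstsq(np.c_[q[:,:2],np.ones(len(q))],q[:,2],rcond=None); print("top plane z=ax+by+c",c)
for y in(-15,0,15):
    a=q[np.abs(q[:,1]-y)<3]; print("end x at y",y,a[:,0].max())
for x in(30,45,60):
    a=q[np.abs(q[:,0]-x)<3]; print("side y at x",x,a[:,1].min(),a[:,1].max())
k=m&(L[...,2]>130)&(L[...,2]<150); a=L[k]
for y in(-15,0,15): b=a[np.abs(a[:,1]-y)<3]; print("sock end",y,b[:,0].min() if len(b) else 0,b[:,0].max() if len(b) else 0, np.median(b[:,2]) if len(b) else 0)
E
```

```text
-60 3875 x [ 8.6 16.  17.2] y [-27.    0.   27.9]
-50 612 x [10.9 16.1 17.1] y [-30.8  17.8  31.7]
-40 2716 x [-7.1  7.  12.4] y [-39.8 -22.3  39.8]
-30 18849 x [-8.3 32.9 69.4] y [-30.9   0.3  31.4]
-20 1951 x [-9.8 31.1 69.7] y [-33.3   1.   34.4]
-10 1417 x [-9.9 31.2 69.8] y [-34.3   0.6  35.1]
0 927 x [-9.9 31.3 69.8] y [-34.1   0.7  35.1]
10 628 x [-10.   31.6  69.9] y [-20.9   0.2  31.6]
20 374 x [31.1 31.6 48.4] y [-12.4   0.4  12.8]
30 397 x [31.1 31.8 70.1] y [-19.8   0.2  19.6]
40 1194 x [31.4 37.6 44.9] y [-12.5   0.1  12.5]
130 1362 x [69.1 77.8 85.7] y [-39.2   1.2  39.4]
140 739 x [69.1 77.9 85.7] y [-39.2  -4.1  39. ]
top plane z=ax+by+c [-3.10769296e-04  7.26029840e-03 -2.26341458e+01]
end x at y -15 69.76400712396685
end x at y 0 69.75066448867024
end x at y 15 69.76502770418843
side y at x 30 -21.699333925384938 22.604609892201086
side y at x 45 -21.557454920498405 22.63986689884593
side y at x 60 -21.783455041008096 22.685736204459687
sock end -15 69.12673825477451 85.68228387889218 139.98287778930907
sock end 0 69.11307013328445 85.6867551886724 139.72714765523875
sock end 15 69.9241896967795 85.73720656318747 139.8399166271821
```

```bash
python3 - <<'E'
from h import *
z=np.load("a.npz"); P=z["P"]; p,M=cur()
L=(P-p)@M*1000
k=(L[...,2]>132)&(L[...,2]<150)&(np.abs(L[...,1])<70)&(L[...,0]>40)&(L[...,0]<110); a=L[k]
for x in range(45,88,5):
    b=a[np.abs(a[:,0]-x)<2.5]
    if len(b): print(x,len(b),b[:,1].min(),b[:,1].max(),np.median(b[:,2]))
for y in range(-45,50,10):
    b=a[np.abs(a[:,1]-y)<3]
    if len(b): print("y",y,b[:,0].max())
s=M.T@(np.array([.4992,-.0894,.028])-p)*1000; print("top says socket at tool",s)
E
```

```text
65 1 -47.50909782054386 -47.50909782054386 138.82303551699587
70 588 -48.2852963634461 47.66997553627042 139.72699639577783
75 691 -48.24836006766407 47.55618179412761 139.71760845366043
80 694 -47.8412245427741 47.64652171149081 139.74624303564264
85 583 -47.84524137635183 47.838838444946205 139.79035657411984
y -45 85.75428080350208
y -35 85.72123652246353
y -25 85.71746269536473
y -15 85.68228387889218
y -5 85.71845156463648
y 5 85.71630794680699
y 15 85.73720656318747
y 25 85.70659246929075
y 35 85.66242792630227
y 45 85.7279682283821
top says socket at tool [  0.421866     1.14069957 139.70356653]
```

```bash

python3 -m pendant '[{"travel":[-0.008,-0.005,0.2],"rot":[0,0,0],"fingers":-0.5},{"travel":[-0.008,-0.005,0.42],"rot":[0,0,0],"fingers":-0.5},{"travel":[-0.008,-0.005,0.42],"rot":[0,0,0],"fingers":-0.5},{"travel":[-0.008,-0.005,0.42],"rot":[0,0,0],"fingers":-0.5},{"travel":[-0.008,-0.005,0.45],"rot":[0,0,0],"fingers":-0.5},{"travel":[-0.008,-0.005,0.48],"rot":[0,0,0],"fingers":-0.5},{"travel":[-0.008,-0.005,0.51],"rot":[0,0,0],"fingers":-0.5},{"travel":[-0.008,-0.005,0.54],"rot":[0,0,0],"fingers":-0.5},{"travel":[-0.008,-0.005,0.54],"rot":[0,0,0],"fingers":-0.5}]'
```

```text
clock: 6.45
tcp_pos: [0.4968, -0.089, 0.1027]
orientation: [-0.0, 0.785, 0.62, -0.0]
wrist_force: [-1.3, -0.1, -3.3]
finger_gap: 0.0434
grip_force: 62.7
```

```bash

python3 -m pendant '[{"travel":[0,0,0.04],"rot":[0,0,0],"fingers":-0.5},{"travel":[0,0,0.08],"rot":[0,0,0],"fingers":-0.5},{"travel":[0,0,0.12],"rot":[0,0,0],"fingers":-0.5},{"travel":[0,0,0.15],"rot":[0,0,0],"fingers":-0.5},{"travel":[0,0,0.15],"rot":[0,0,0],"fingers":-0.5},{"travel":[0,0,0.15],"rot":[0,0,0],"fingers":-0.5}]'
```

```text
clock: 7.05
tcp_pos: [0.4972, -0.0891, 0.0852]
orientation: [-0.0, 0.785, 0.62, 0.0]
wrist_force: [0.0, 0.9, -0.7]
finger_gap: 0.0431
grip_force: 62.9
```

```bash

python3 -m pendant '[{"travel":[0,0,0.01],"rot":[0,0,0],"fingers":-0.5},{"travel":[0,0,0.01],"rot":[0,0,0],"fingers":-0.5},{"travel":[0,0,0.01],"rot":[0,0,0],"fingers":1},{"travel":[0,0,0.01],"rot":[0,0,0],"fingers":1},{"travel":[0,0,0.01],"rot":[0,0,0],"fingers":1},{"travel":[0,0,0.01],"rot":[0,0,0],"fingers":1},{"travel":[0,0,0.01],"rot":[0,0,0],"fingers":1}]'
python3 -m pendant '[{"travel":[0,0,-0.3],"rot":[0,0,0],"fingers":1},{"travel":[0,0,-0.6],"rot":[0,0,0],"fingers":1},{"travel":[0,0,-1],"rot":[0,0,0],"fingers":1},{"travel":[0,0,-1],"rot":[0,0,0],"fingers":1},{"travel":[0,0,-1],"rot":[0,0,0],"fingers":1},{"travel":[0,0,-1],"rot":[0,0,0],"fingers":1}]'
cat >> h.py <<'E'
def standpose():
    s=env.get_state(); im,d=env.read_camera("wrist"); P=cloud("wrist",d,cam("wrist",s))
    def rc(lo,hi):
        m=(P[...,2]>lo)&(P[...,2]<hi)&(np.hypot(P[...,0]-.499,P[...,1]+.09)<.12)
        n,l,st,_=cv2.connectedComponentsWithStats(m.astype(np.uint8)); m=l==1+np.argmax(st[1:,4])
        r=cv2.minAreaRect((P[m][:,:2]*1000).astype(np.float32)); print(np.round(r[0],1),np.round(r[1],1),round(r[2],1),"z",np.median(P[m][:,2]).round(4))
    rc(.1,.125); rc(.018,.036)
    return im,P
E
python3 - <<'E'
from h import *
im,P=standpose()
hsv=cv2.cvtColor(im,cv2.COLOR_BGR2HSV); h=hsv[...,0]
for n,c in(("red",(h<6)|(h>174)),("blue",(h>100)&(h<130)),("yellow",(h>22)&(h<35))):
    q=P[c&(hsv[...,1]>120)&(P[...,2]>.1)&(P[...,2]<.12)&(np.hypot(P[...,0]-.499,P[...,1]+.09)<.1)]; print(n,len(q),np.round((q.min(0)+q.max(0))/2,4) if len(q) else 0)
print(env.get_state()["clock"])
E
```

```text
clock: 7.75
tcp_pos: [0.4972, -0.0893, 0.0839]
orientation: [0.0, 0.785, 0.62, -0.0]
wrist_force: [0.6, -0.5, 0.3]
finger_gap: 0.0851
grip_force: 0.0
clock: 8.35
tcp_pos: [0.4966, -0.089, 0.203]
orientation: [-0.001, 0.785, 0.62, -0.0]
wrist_force: [0.6, -1.4, 0.0]
finger_gap: 0.0854
grip_force: 0.0
[497.7 -87.5] [136.   45.4] 76.6 z 0.1081
[498.2 -88.3] [169.8  96.2] 76.7 z 0.0279
red 1095 [ 0.4881 -0.128   0.1082]
blue 929 [ 0.4976 -0.0872  0.1085]
yellow 5 [ 0.5229 -0.036   0.1086]
8.4
```

```bash
cat >> h.py <<'E'
RK=np.array([.4555,.2936]); YA=33.9; ax=np.array([np.cos(np.radians(YA)),np.sin(np.radians(YA))]); ay=np.array([-ax[1],ax[0]])
RT=Rd(YA,30,ax)
def ontool(lane,s): # point s m along the tool leaning in the lane
    return np.r_[RK+ax*(-.04+s*.5)+ay*lane, .03+s*np.cos(np.pi/6)]
E
python3 - <<'E'
from h import *
print(RT.round(2))
plan([((.499,.09,.27),Rd(55)),(ontool(-.065,.2),RT),(ontool(-.065,.110),RT)])
E
```

```text
[[ 0.72  0.56 -0.42]
 [ 0.48 -0.83 -0.28]
 [-0.5   0.   -0.87]]
travel [0.728, -0.162, -0.281] rot [-0.001, 0.0, 0.18] rows~ 1.9
travel [0.685, -0.296, -0.281] rot [-0.001, 0.0, 0.18] rows~ 1.9
-- [0.499 0.09  0.27 ]
travel [0.727, -0.292, 0.278] rot [0.046, -0.247, 0.172] rows~ 2.1
travel [0.713, -0.414, 0.108] rot [0.046, -0.247, 0.172] rows~ 2.1
-- [0.542 0.273 0.203]
travel [-0.0, -0.0, 0.75] rot [0.0, 0.0, 0.0] rows~ 1.8
-- [0.504 0.248 0.125]
```

```bash

python3 -m pendant '[{"travel":[0.2,-0.05,-0.281],"rot":[0,0,0.06],"fingers":0.2},{"travel":[0.45,-0.1,-0.281],"rot":[0,0,0.12],"fingers":0.2},{"travel":[0.728,-0.162,-0.281],"rot":[0,0,0.18],"fingers":0.2},{"travel":[0.728,-0.162,-0.281],"rot":[0,0,0.18],"fingers":0.2}]'
python3 -m pendant '[{"travel":[0.34,-0.15,-0.14],"rot":[0,0,0.09],"fingers":-0.2},{"travel":[0.685,-0.296,-0.281],"rot":[0,0,0.18],"fingers":-0.2},{"travel":[0.685,-0.296,-0.281],"rot":[0,0,0.18],"fingers":-0.2},{"travel":[0.685,-0.296,-0.281],"rot":[0,0,0.18],"fingers":-0.2}]'
python3 -m pendant '[{"travel":[0.36,-0.15,0.14],"rot":[0.023,-0.123,0.086],"fingers":-0.2},{"travel":[0.727,-0.292,0.278],"rot":[0.046,-0.247,0.172],"fingers":-0.2},{"travel":[0.727,-0.292,0.278],"rot":[0.046,-0.247,0.172],"fingers":-0.2},{"travel":[0.727,-0.292,0.278],"rot":[0.046,-0.247,0.172],"fingers":-0.2}]'
python3 -m pendant '[{"travel":[0.36,-0.2,0.05],"rot":[0.023,-0.123,0.086],"fingers":-0.2},{"travel":[0.713,-0.414,0.108],"rot":[0.046,-0.247,0.172],"fingers":-0.2},{"travel":[0.713,-0.414,0.108],"rot":[0.046,-0.247,0.172],"fingers":-0.2},{"travel":[0.713,-0.414,0.108],"rot":[0.046,-0.247,0.172],"fingers":-0.2},{"travel":[0.713,-0.414,0.108],"rot":[0.046,-0.247,0.172],"fingers":-0.2},{"travel":[0.713,-0.414,0.108],"rot":[0.046,-0.247,0.172],"fingers":-0.2}]'
python3 - <<'E'
from h import *
s=env.get_state(); print(s["joint_pos"].round(2),s["clock"])
plan([(ontool(-.065,.2),RT)])
im,d=env.read_camera("wrist"); P=cloud("wrist",d,cam("wrist",s)); cv2.imwrite("pics/w3.png",im)
hsv=cv2.cvtColor(im,cv2.COLOR_BGR2HSV); h=hsv[...,0]
near=np.hypot(P[...,0]-RK[0],P[...,1]-RK[1])<.13
for n,c,l in(("red",(h<6)|(h>174),0),("blue",(h>100)&(h<130),-.065),("yellow",(h>22)&(h<35),.065)):
    q=P[c&near&(hsv[...,1]>120)&(P[...,2]>.08)]
    if len(q)<20: print(n,len(q)); continue
    u=(q[:,:2]-RK)@np.c_[ax,ay]; foot=np.c_[u[:,0]+.04,u[:,1]-l,q[:,2]-.03]
    a=np.array([.5,0,.866]); al=foot@a; r=foot-np.outer(al,a)
    print(n,len(q),"along",np.percentile(al,[2,98]).round(4),"side",np.percentile(r[:,1],[2,50,98]).round(4),"up",np.percentile(r@np.array([-.866,0,.5]),[2,50,98]).round(4))
E
```

```text
clock: 8.8
tcp_pos: [0.4974, 0.0033, 0.2363]
orientation: [-0.001, 0.839, 0.545, -0.001]
wrist_force: [0.1, -0.3, -0.1]
finger_gap: 0.0512
grip_force: 0.0
clock: 9.2
tcp_pos: [0.4995, 0.0902, 0.2704]
orientation: [-0.0, 0.886, 0.463, -0.001]
wrist_force: [-1.0, -0.7, -0.5]
finger_gap: 0.0342
grip_force: 0.0
clock: 9.6
tcp_pos: [0.521, 0.1811, 0.2317]
orientation: [0.038, 0.916, 0.377, -0.131]
wrist_force: [0.7, -0.2, 0.9]
finger_gap: 0.0341
grip_force: 0.0
clock: 10.2
tcp_pos: [0.5429, 0.2711, 0.2083]
orientation: [0.075, 0.925, 0.281, -0.245]
wrist_force: [0.1, -0.4, 0.4]
finger_gap: 0.034
grip_force: 0.0
[ 0.38  0.87  0.75  1.96 -0.1   2.96] 10.2
travel [0.021, -0.02, 0.037] rot [0.0, -0.006, -0.002] rows~ 0.1
-- [0.542 0.273 0.203]
red 549 along [0.0728 0.1233] side [-0.0055 -0.0024  0.0086] up [-0.0096 -0.0047  0.0048]
blue 98 along [0.0944 0.123 ] side [0.0009 0.0059 0.0102] up [-0.0099 -0.009  -0.0049]
yellow 41 along [0.1216 0.1236] side [-0.004  -0.0002  0.0041] up [0.0022 0.0048 0.0069]
```

View pics/w3.png

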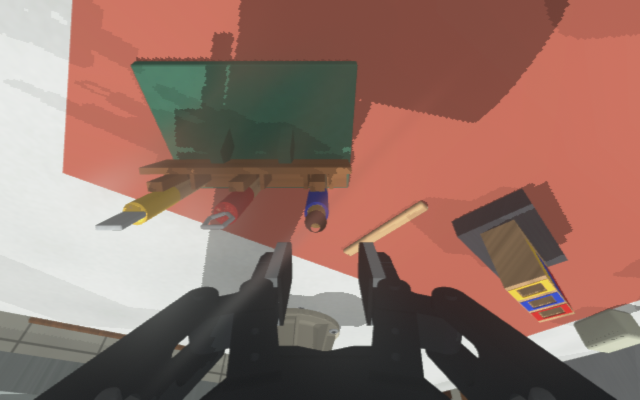

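The view shows the brush head at (316,222), between the fingers and about 2 mm to their left once the remaining pose error is taken out. The red loop is at (220,215) and the yellow blade at (125,222), both clear. I shift 2 mm to that side and go down along the tool's axis.

```bash

python3 -m pendant '[{"travel":[0.02,-0.035,0.037],"rot":[0,-0.006,0],"fingers":-0.2},{"travel":[0.02,-0.035,0.037],"rot":[0,-0.006,0],"fingers":-0.2},{"travel":[0.02,-0.035,0.25],"rot":[0,-0.006,0],"fingers":-0.2},{"travel":[0.02,-0.035,0.5],"rot":[0,-0.006,0],"fingers":-0.2},{"travel":[0.02,-0.035,0.787],"rot":[0,-0.006,0],"fingers":-0.2},{"travel":[0.02,-0.035,0.787],"rot":[0,-0.006,0],"fingers":-0.2},{"travel":[0.02,-0.035,0.787],"rot":[0,-0.006,0],"fingers":-0.2}]' 30
python3 -m pendant '[{"travel":[0,0,0],"rot":[0,0,0],"fingers":-1},{"travel":[0,0,0],"rot":[0,0,0],"fingers":-1},{"travel":[0,0,0],"rot":[0,0,0],"fingers":-1},{"travel":[0,0,0],"rot":[0,0,0],"fingers":-1},{"travel":[0,0,0],"rot":[0,0,0],"fingers":-1}]' 30
python3 - <<'E'
from h import *
print(((cur()[0][:2]-RK)@np.c_[ax,ay]).round(4), ontool(-.065,.11).round(4))
plan([(cur()[0]-.12*RT[:,2],RT)])
E
```

```text
clock: 10.95
tcp_pos: [0.5024, 0.2512, 0.1226]
orientation: [0.076, 0.923, 0.281, -0.251]
wrist_force: [-0.2, 1.1, 0.8]
finger_gap: 0.0344
grip_force: 0.0
clock: 11.45
tcp_pos: [0.5046, 0.2522, 0.1236]
orientation: [0.076, 0.924, 0.281, -0.248]
wrist_force: [2.2, 1.2, 5.6]
finger_gap: 0.0158
grip_force: 29.5
[ 0.0177 -0.0617] [0.5042 0.248  0.1253]
travel [-0.0, 0.001, -1.0] rot [0.001, 0.0, -0.001] rows~ 2.4
-- [0.554 0.286 0.228]
```

```bash

python3 -m pendant '[{"travel":[0,0,-0.3],"rot":[0,0,0],"fingers":-1},{"travel":[0,0,-0.6],"rot":[0,0,0],"fingers":-1},{"travel":[0,0,-1],"rot":[0,0,0],"fingers":-1},{"travel":[0,0,-1],"rot":[0,0,0],"fingers":-1},{"travel":[0,0,-1],"rot":[0,0,0],"fingers":-1}]'
python3 - <<'E'
from h import *
print(env.get_state()["finger_gap"])
plan([((.498,-.088,.27),Rd(76.6))])
E
```

```text
clock: 11.95
tcp_pos: [0.5546, 0.2861, 0.2265]
orientation: [0.076, 0.924, 0.282, -0.247]
wrist_force: [-0.7, -0.7, -0.9]
finger_gap: 0.0163
grip_force: 29.5
0.016290017901902064
travel [-0.506, 0.581, 0.189] rot [-0.046, 0.119, -0.174] rows~ 1.9
travel [-0.623, 0.47, 0.143] rot [-0.046, 0.119, -0.174] rows~ 1.9
travel [-0.711, 0.342, 0.08] rot [-0.046, 0.119, -0.174] rows~ 1.9
travel [-0.766, 0.205, 0.0] rot [-0.046, 0.119, -0.174] rows~ 1.9
-- [ 0.498 -0.088  0.27 ]
```

```bash

python3 -m pendant '[{"travel":[-0.25,0.29,0.09],"rot":[-0.023,0.06,-0.087],"fingers":-1},{"travel":[-0.506,0.581,0.189],"rot":[-0.046,0.119,-0.174],"fingers":-1},{"travel":[-0.506,0.581,0.189],"rot":[-0.046,0.119,-0.174],"fingers":-1}]'
python3 -m pendant '[{"travel":[-0.31,0.235,0.07],"rot":[-0.023,0.06,-0.087],"fingers":-1},{"travel":[-0.623,0.47,0.143],"rot":[-0.046,0.119,-0.174],"fingers":-1},{"travel":[-0.623,0.47,0.143],"rot":[-0.046,0.119,-0.174],"fingers":-1}]'
python3 -m pendant '[{"travel":[-0.35,0.17,0.04],"rot":[-0.023,0.06,-0.087],"fingers":-1},{"travel":[-0.711,0.342,0.08],"rot":[-0.046,0.119,-0.174],"fingers":-1},{"travel":[-0.711,0.342,0.08],"rot":[-0.046,0.119,-0.174],"fingers":-1}]'
python3 -m pendant '[{"travel":[-0.38,0.1,0],"rot":[-0.023,0.06,-0.087],"fingers":-1},{"travel":[-0.766,0.205,0],"rot":[-0.046,0.119,-0.174],"fingers":-1},{"travel":[-0.766,0.205,0],"rot":[-0.046,0.119,-0.174],"fingers":-1},{"travel":[-0.766,0.205,0],"rot":[-0.046,0.119,-0.174],"fingers":-1},{"travel":[-0.766,0.205,0],"rot":[-0.046,0.119,-0.174],"fingers":-1}]'
cat >> h.py <<'E'
WELL={"red":(.488,-.129),"blue":(.498,-.088),"yellow":(.5075,-.0471)}
def held():
    "wood handle points below the fingers, in tool frame: axis line"
    s=env.get_state(); im,d=env.read_camera("wrist"); P=cloud("wrist",d,cam("wrist",s)); p,M=cur(); L=(P-p)@M*1000
    for a in range(20,115,15):
        k=(L[...,2]>a)&(L[...,2]<a+15)&(np.abs(L[...,0])<25)&(np.abs(L[...,1])<25)
        if k.sum()>20: q=L[k]; print(a,k.sum(),"x",np.percentile(q[:,0],[2,98]).round(1),"y",np.percentile(q[:,1],[2,98]).round(1),"z",q[:,2].max().round(1))
    return im,P,L
E
python3 - <<'E'
from h import *
print(env.get_state()["clock"])
im,P,L=held(); cv2.imwrite("pics/w4.png",im)
plan([((.498,-.088,.15),Rd(76.6))])
E
```

```text
clock: 12.25
tcp_pos: [0.5337, 0.1872, 0.2347]
orientation: [0.058, 0.905, 0.374, -0.195]
wrist_force: [0.4, 0.5, -0.2]
finger_gap: 0.0159
grip_force: 29.6
clock: 12.55
tcp_pos: [0.5206, 0.0929, 0.248]
orientation: [0.038, 0.877, 0.461, -0.131]
wrist_force: [0.3, 0.7, 0.3]
finger_gap: 0.0161
grip_force: 29.6
clock: 12.85
tcp_pos: [0.5087, -0.0006, 0.2593]
orientation: [0.02, 0.838, 0.542, -0.067]
wrist_force: [0.1, 0.0, 0.0]
finger_gap: 0.0163
grip_force: 29.7
clock: 13.35
tcp_pos: [0.4962, -0.0877, 0.2692]
orientation: [-0.002, 0.785, 0.62, -0.004]
wrist_force: [-0.0, 1.1, 0.2]
finger_gap: 0.016
grip_force: 29.7
13.35
20 331 x [-0.5  5.5] y [-7.7  8.1] z 35.0
35 241 x [-1.3  5.4] y [-7.5  8.1] z 50.0
50 208 x [-2.5  5.2] y [-7.8  8.1] z 65.0
65 163 x [-2.2  5.2] y [-7.8  8. ] z 80.0
80 135 x [-2.2  5.3] y [-7.7  8. ] z 95.0
95 98 x [-1.6  5.3] y [-7.8  7.9] z 107.8
travel [-0.0, 0.022, 0.993] rot [-0.007, 0.004, 0.002] rows~ 2.4
-- [ 0.498 -0.088  0.15 ]
```

View pics/w4.png

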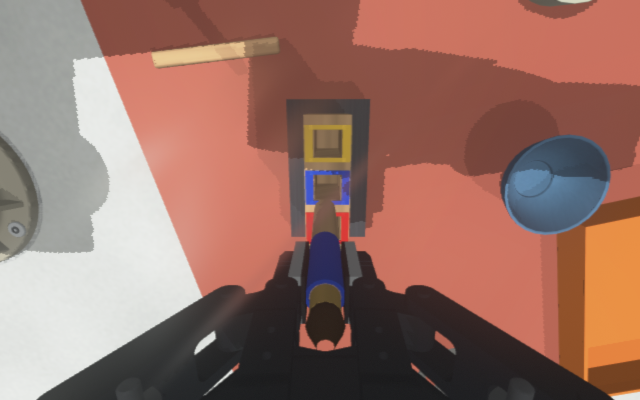

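The wrist view shows the brush held upright at (325,290) and the blue well under it at (328,187). The measured axis sits 3 mm toward the arm in tool x, and the foot is 108 mm below the TCP. I correct that offset and lower it.

```bash

python3 -m pendant '[{"travel":[0.027,0.02,0],"rot":[-0.007,0.004,0],"fingers":-1},{"travel":[0.027,0.02,0.25],"rot":[-0.007,0.004,0],"fingers":-1},{"travel":[0.027,0.02,0.35],"rot":[-0.007,0.004,0],"fingers":-1},{"travel":[0.027,0.02,0.45],"rot":[-0.007,0.004,0],"fingers":-1},{"travel":[0.027,0.02,0.55],"rot":[-0.007,0.004,0],"fingers":-1},{"travel":[0.027,0.02,0.7],"rot":[-0.007,0.004,0],"fingers":-1},{"travel":[0.027,0.02,0.85],"rot":[-0.007,0.004,0],"fingers":-1},{"travel":[0.027,0.02,1],"rot":[-0.007,0.004,0],"fingers":-1},{"travel":[0.027,0.02,1],"rot":[-0.007,0.004,0],"fingers":-1}]'

```

```text
clock: 14.3
tcp_pos: [0.4976, -0.086, 0.1479]
orientation: [-0.001, 0.785, 0.62, -0.0]
wrist_force: [0.0, 0.6, -1.3]
finger_gap: 0.0163
grip_force: 30.5
```

```bash

python3 -m pendant '[{"travel":[0,0,0],"rot":[0,0,0],"fingers":0},{"travel":[0,0,0],"rot":[0,0,0],"fingers":0},{"travel":[0,0,0],"rot":[0,0,0],"fingers":0},{"travel":[0,0,-0.1],"rot":[0,0,0],"fingers":0},{"travel":[0,0,-0.4],"rot":[0,0,0],"fingers":0},{"travel":[0,0,-0.7],"rot":[0,0,0],"fingers":0},{"travel":[0,0,-1],"rot":[0,0,0],"fingers":0},{"travel":[0,0,-1],"rot":[0,0,0],"fingers":0}]'
cat >> h.py <<'E'
RT2=Rd(YA+180,30,ax)
E
python3 - <<'E'
from h import *
im,P=standpose()
k=(np.hypot(P[...,0]-.498,P[...,1]+.088)<.06)&(P[...,2]>.115); q=P[k]; print(k.sum(),q.min(0),q.max(0),np.median(q,0))
plan([((.51,.1,.31),Rd(145)),(ontool(0,.2)+np.r_[ay*.0015,0],RT2),(ontool(0,.11)+np.r_[ay*.0015,0],RT2)])
E
```

```text
clock: 15.1
tcp_pos: [0.501, -0.0873, 0.2764]
orientation: [0.005, 0.785, 0.62, 0.003]
wrist_force: [0.4, -0.6, -0.5]
finger_gap: 0.0426
grip_force: 0.0
[497.7 -87.7] [136.2  45.3] 76.6 z 0.1081
[498.2 -88.4] [170.1  96.2] 76.6 z 0.0279
41740 [ 0.44352385 -0.11077182  0.11508176] [ 0.55799401 -0.06064871  0.35569821] [ 0.49975164 -0.07647233  0.33130115]
travel [0.767, -0.139, -0.153] rot [0.003, 0.003, -0.57] rows~ 4.0
travel [0.714, 0.316, -0.151] rot [0.003, 0.003, -0.57] rows~ 4.0
-- [0.51 0.1  0.31]
travel [0.565, 0.766, 0.445] rot [0.15, 0.219, -0.56] rows~ 4.3
travel [-0.064, 0.984, 0.362] rot [0.15, 0.219, -0.56] rows~ 4.3
-- [0.504 0.328 0.203]
travel [0.0, 0.0, 0.75] rot [0.0, 0.0, 0.0] rows~ 1.8
-- [0.467 0.303 0.125]
```

```bash

python3 -m pendant '[{"travel":[0.25,-0.04,-0.153],"rot":[0,0,-0.14],"fingers":-0.2},{"travel":[0.5,-0.1,-0.153],"rot":[0,0,-0.28],"fingers":-0.2},{"travel":[0.767,-0.139,-0.153],"rot":[0,0,-0.43],"fingers":-0.2},{"travel":[0.767,-0.139,-0.153],"rot":[0,0,-0.57],"fingers":-0.2},{"travel":[0.767,-0.139,-0.153],"rot":[0,0,-0.57],"fingers":-0.2}]'
python3 -m pendant '[{"travel":[0.25,0.1,-0.1],"rot":[0,0,-0.14],"fingers":-0.2},{"travel":[0.5,0.2,-0.15],"rot":[0,0,-0.28],"fingers":-0.2},{"travel":[0.714,0.316,-0.151],"rot":[0,0,-0.43],"fingers":-0.2},{"travel":[0.714,0.316,-0.151],"rot":[0,0,-0.57],"fingers":-0.2},{"travel":[0.714,0.316,-0.151],"rot":[0,0,-0.57],"fingers":-0.2}]'
python3 -m pendant '[{"travel":[0.14,0.19,0.11],"rot":[0.037,0.055,-0.14],"fingers":-0.2},{"travel":[0.28,0.38,0.22],"rot":[0.075,0.11,-0.28],"fingers":-0.2},{"travel":[0.42,0.57,0.33],"rot":[0.11,0.16,-0.42],"fingers":-0.2},{"travel":[0.565,0.766,0.445],"rot":[0.15,0.219,-0.56],"fingers":-0.2},{"travel":[0.565,0.766,0.445],"rot":[0.15,0.219,-0.56],"fingers":-0.2},{"travel":[0.565,0.766,0.445],"rot":[0.15,0.219,-0.56],"fingers":-0.2}]'
python3 -m pendant '[{"travel":[-0.01,0.25,0.09],"rot":[0.037,0.055,-0.14],"fingers":-0.2},{"travel":[-0.03,0.5,0.18],"rot":[0.075,0.11,-0.28],"fingers":-0.2},{"travel":[-0.05,0.75,0.27],"rot":[0.11,0.16,-0.42],"fingers":-0.2},{"travel":[-0.064,0.984,0.362],"rot":[0.15,0.219,-0.56],"fingers":-0.2},{"travel":[-0.064,0.984,0.362],"rot":[0.15,0.219,-0.56],"fingers":-0.2},{"travel":[-0.064,0.984,0.362],"rot":[0.15,0.219,-0.56],"fingers":-0.2},{"travel":[-0.064,0.984,0.362],"rot":[0.15,0.219,-0.56],"fingers":-0.2}]'
python3 - <<'E'
from h import *
s=env.get_state(); print(s["joint_pos"].round(2),s["clock"])
plan([(ontool(0,.2)+np.r_[ay*.0015,0],RT2)])
im,d=env.read_camera("wrist"); P=cloud("wrist",d,cam("wrist",s)); cv2.imwrite("pics/w5.png",im)
hsv=cv2.cvtColor(im,cv2.COLOR_BGR2HSV); h=hsv[...,0]
near=np.hypot(P[...,0]-RK[0],P[...,1]-RK[1])<.13
for n,c,l in(("red",(h<6)|(h>174),0),("yellow",(h>22)&(h<35),.065)):
    q=P[c&near&(hsv[...,1]>110)&(P[...,2]>.08)]
    if len(q)<20: print(n,len(q)); continue
    u=(q[:,:2]-RK)@np.c_[ax,ay]; foot=np.c_[u[:,0]+.04,u[:,1]-l,q[:,2]-.03]
    a=np.array([.5,0,.866]); al=foot@a; r=foot-np.outer(al,a)
    print(n,len(q),"along",np.percentile(al,[2,98]).round(4),"side",np.percentile(r[:,1],[2,50,98]).round(4),"up",np.percentile(r@np.array([-.866,0,.5]),[2,50,98]).round(4))
E
```

```text
clock: 15.65
tcp_pos: [0.5031, 0.0079, 0.2876]
orientation: [-0.0, 0.567, 0.824, -0.0]
wrist_force: [-0.3, -0.4, 0.0]
finger_gap: 0.0342
grip_force: 0.0
clock: 16.15
tcp_pos: [0.5084, 0.1007, 0.3057]
orientation: [0.0, 0.301, 0.953, -0.0]
wrist_force: [-0.3, 0.4, -0.3]
finger_gap: 0.0344
grip_force: 0.0
clock: 16.75
tcp_pos: [0.5059, 0.2146, 0.2506]
orientation: [-0.132, 0.013, 0.99, -0.041]
wrist_force: [0.6, -0.0, 0.3]
finger_gap: 0.0343
grip_force: 0.0
clock: 17.45
tcp_pos: [0.5037, 0.3278, 0.2]
orientation: [-0.246, -0.279, 0.925, -0.076]
wrist_force: [1.1, -0.4, 0.4]
finger_gap: 0.0348
grip_force: 0.0
[ 0.47  0.86  0.71  1.94 -0.06 -0.1 ] 17.45
travel [0.007, -0.0, -0.027] rot [0.001, 0.002, -0.006] rows~ 0.1
-- [0.504 0.328 0.203]
red 709 along [0.0745 0.2657] side [-0.0623  0.0029  0.0378] up [-0.0117  0.0064  0.0127]
yellow 7
```

View pics/w5.png

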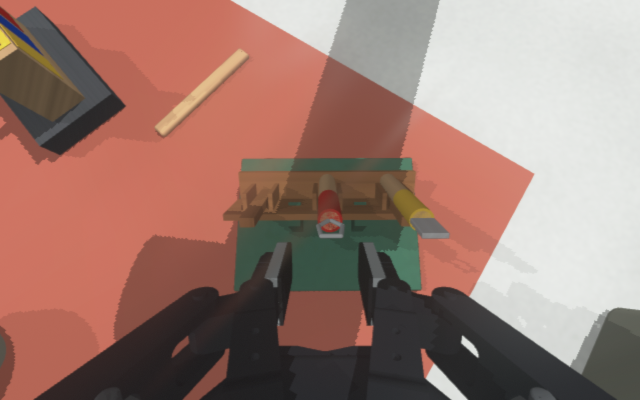

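The view shows the red loop at (330,222), between the fingers (middle at 326). The yellow tool at (425,220) is clear to the right.

```bash

python3 -m pendant '[{"travel":[0.007,0.01,0],"rot":[0,0,-0.006],"fingers":-0.2},{"travel":[0.007,0.01,0.24],"rot":[0,0,-0.006],"fingers":-0.2},{"travel":[0.007,0.01,0.48],"rot":[0,0,-0.006],"fingers":-0.2},{"travel":[0.007,0.01,0.723],"rot":[0,0,-0.006],"fingers":-0.2},{"travel":[0.007,0.01,0.723],"rot":[0,0,-0.006],"fingers":-0.2},{"travel":[0.007,0.01,0.723],"rot":[0,0,-0.006],"fingers":-1},{"travel":[0.007,0.01,0.723],"rot":[0,0,-0.006],"fingers":-1},{"travel":[0.007,0.01,0.723],"rot":[0,0,-0.006],"fingers":-1},{"travel":[0.007,0.01,0.723],"rot":[0,0,-0.006],"fingers":-1},{"travel":[0.007,0.01,0.723],"rot":[0,0,-0.006],"fingers":-1}]' 30
python3 -m pendant '[{"travel":[0,0,-0.3],"rot":[0,0,0],"fingers":-1},{"travel":[0,0,-0.6],"rot":[0,0,0],"fingers":-1},{"travel":[0,0,-1],"rot":[0,0,0],"fingers":-1},{"travel":[0,0,-1],"rot":[0,0,0],"fingers":-1},{"travel":[0,0,-1],"rot":[0,0,0],"fingers":-1}]'
python3 - <<'E'
from h import *
plan([((.488,-.129,.30),Rd(-103.4))])
E
```

```text
clock: 18.5
tcp_pos: [0.4667, 0.3055, 0.1265]
orientation: [-0.246, -0.284, 0.924, -0.075]
wrist_force: [-0.1, -1.8, 7.5]
finger_gap: 0.0168
grip_force: 29.7
clock: 19.0
tcp_pos: [0.5175, 0.3399, 0.2296]
orientation: [-0.244, -0.284, 0.924, -0.074]
wrist_force: [-0.0, 0.0, -1.8]
finger_gap: 0.0167
grip_force: 29.4
travel [0.595, -0.773, 0.167] rot [0.046, -0.117, -0.173] rows~ 2.4
travel [0.741, -0.645, 0.119] rot [0.046, -0.117, -0.173] rows~ 2.4
travel [0.855, -0.496, 0.048] rot [0.046, -0.117, -0.173] rows~ 2.4
travel [0.931, -0.334, -0.042] rot [0.046, -0.117, -0.173] rows~ 2.4
-- [ 0.488 -0.129  0.3  ]
```

```bash
python3 - <<'E'
from h import *
plan([((.508,.12,.34),Rd(-130)),((.488,-.129,.34),Rd(-103.4))])
E
```

```text
travel [0.704, -0.735, -0.131] rot [0.035, -0.245, -0.129] rows~ 2.5
travel [0.743, -0.644, -0.292] rot [0.035, -0.245, -0.129] rows~ 2.5
-- [0.508 0.12  0.34 ]
travel [0.848, -0.603, 0.0] rot [0.0, 0.0, -0.222] rows~ 2.5
travel [0.964, -0.392, 0.0] rot [0.0, 0.0, -0.222] rows~ 2.5
-- [ 0.488 -0.129  0.34 ]
```

```bash

python3 -m pendant '[{"travel":[0.23,-0.24,-0.05],"rot":[0.012,-0.08,-0.04],"fingers":-1},{"travel":[0.46,-0.48,-0.09],"rot":[0.024,-0.16,-0.08],"fingers":-1},{"travel":[0.704,-0.735,-0.131],"rot":[0.035,-0.245,-0.129],"fingers":-1},{"travel":[0.704,-0.735,-0.131],"rot":[0.035,-0.245,-0.129],"fingers":-1}]'
python3 -m pendant '[{"travel":[0.25,-0.21,-0.1],"rot":[0.012,-0.08,-0.04],"fingers":-1},{"travel":[0.5,-0.43,-0.2],"rot":[0.024,-0.16,-0.08],"fingers":-1},{"travel":[0.743,-0.644,-0.292],"rot":[0.035,-0.245,-0.129],"fingers":-1},{"travel":[0.743,-0.644,-0.292],"rot":[0.035,-0.245,-0.129],"fingers":-1}]'
python3 -m pendant '[{"travel":[0.28,-0.2,0],"rot":[0,0,-0.074],"fingers":-1},{"travel":[0.56,-0.4,0],"rot":[0,0,-0.148],"fingers":-1},{"travel":[0.848,-0.603,0],"rot":[0,0,-0.222],"fingers":-1},{"travel":[0.848,-0.603,0],"rot":[0,0,-0.222],"fingers":-1}]'
python3 -m pendant '[{"travel":[0.32,-0.13,0],"rot":[0,0,-0.074],"fingers":-1},{"travel":[0.64,-0.26,0],"rot":[0,0,-0.148],"fingers":-1},{"travel":[0.964,-0.392,0],"rot":[0,0,-0.222],"fingers":-1},{"travel":[0.964,-0.392,0],"rot":[0,0,-0.222],"fingers":-1},{"travel":[0.964,-0.392,0],"rot":[0,0,-0.222],"fingers":-1},{"travel":[0.964,-0.392,0],"rot":[0,0,-0.222],"fingers":-1}]'
python3 - <<'E'
from h import *
s=env.get_state();print(s["clock"],s["joint_pos"].round(2))
im,P,L=held(); cv2.imwrite("pics/w6.png",im)
# blue tool in stand as seen
k=(np.hypot(P[...,0]-.498,P[...,1]+.088)<.025)&(P[...,2]>.12)&(P[...,2]<.2); q=P[k]; print("blue",k.sum(),q.min(0),q.max(0)) if k.sum() else 0
plan([((.488,-.129,.27),Rd(-103.4))])
E
```

```text
clock: 19.4
tcp_pos: [0.5085, 0.2244, 0.2877]
orientation: [-0.125, -0.356, 0.925, -0.038]
wrist_force: [-0.3, 0.6, 0.3]
finger_gap: 0.0164
grip_force: 29.5
clock: 19.8
tcp_pos: [0.5062, 0.1152, 0.3428]
orientation: [0.0, -0.421, 0.907, -0.001]
wrist_force: [-0.2, 1.1, -0.8]
finger_gap: 0.0162
grip_force: 29.5
clock: 20.2
tcp_pos: [0.4965, -0.0085, 0.3388]
orientation: [-0.004, -0.523, 0.852, 0.001]
wrist_force: [-0.8, -0.3, -1.8]
finger_gap: 0.0165
grip_force: 29.5
clock: 20.8
tcp_pos: [0.4872, -0.1284, 0.3399]
orientation: [-0.003, -0.621, 0.784, 0.001]
wrist_force: [-0.6, 0.1, -0.3]
finger_gap: 0.0167
grip_force: 29.5
20.8 [-0.41  0.17  0.08  1.48 -0.   -1.75]
20 343 x [3.  9.4] y [-8.8  7.4] z 34.9
35 249 x [2.7 9.4] y [-8.5  7.2] z 50.0
50 205 x [2.2 9.4] y [-8.7  7.3] z 65.0
65 172 x [2.8 9.8] y [-8.5  7.2] z 80.0
80 138 x [ 2.4 10. ] y [-8.5  7.3] z 94.8
95 109 x [ 3.  10.2] y [-8.7  7.2] z 109.1
travel [0.003, -0.011, 0.584] rot [0.006, -0.003, 0.003] rows~ 1.4
-- [ 0.488 -0.129  0.27 ]
```

View pics/w6.png

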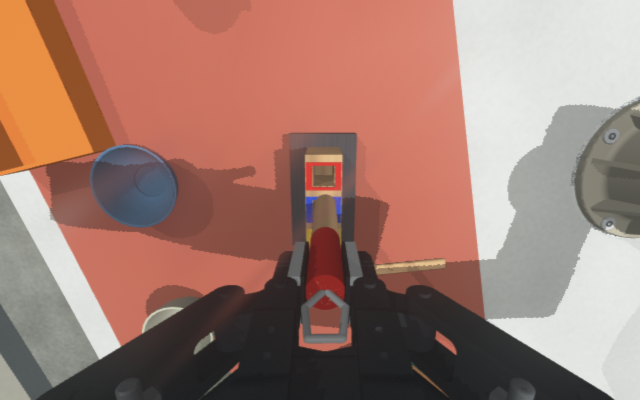

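The view shows the red tool held upright at (325,265), with its well ahead of it at (323,175) from the camera's slant. The measured offset is only about 1.5 mm.

```bash

python3 -m pendant '[{"travel":[-0.01,-0.005,0.3],"rot":[0.006,-0.003,0.003],"fingers":-1},{"travel":[-0.01,-0.005,0.6],"rot":[0.006,-0.003,0.003],"fingers":-1},{"travel":[-0.01,-0.005,0.83],"rot":[0.006,-0.003,0.003],"fingers":-1},{"travel":[-0.01,-0.005,0.83],"rot":[0.006,-0.003,0.003],"fingers":-1},{"travel":[-0.01,-0.005,0.83],"rot":[0.006,-0.003,0.003],"fingers":-1}]'
python3 -m pendant '[{"travel":[0,0,0.1],"rot":[0,0,0],"fingers":-1},{"travel":[0,0,0.2],"rot":[0,0,0],"fingers":-1},{"travel":[0,0,0.3],"rot":[0,0,0],"fingers":-1},{"travel":[0,0,0.4],"rot":[0,0,0],"fingers":-1},{"travel":[0,0,0.5],"rot":[0,0,0],"fingers":-1},{"travel":[0,0,0.62],"rot":[0,0,0],"fingers":-1},{"travel":[0,0,0.75],"rot":[0,0,0],"fingers":-1},{"travel":[0,0,0.75],"rot":[0,0,0],"fingers":-1},{"travel":[0,0,0.75],"rot":[0,0,0],"fingers":-1}]'
```

```text
clock: 21.35
tcp_pos: [0.4874, -0.1279, 0.2413]
orientation: [0.0, -0.62, 0.785, -0.001]
wrist_force: [-0.7, -1.0, 0.1]
finger_gap: 0.0164
grip_force: 29.6
clock: 22.25
tcp_pos: [0.4871, -0.1291, 0.1502]
orientation: [-0.0, -0.619, 0.785, -0.0]
wrist_force: [0.8, -0.6, -0.4]
finger_gap: 0.0164
grip_force: 29.2
```

```bash

python3 -m pendant '[{"travel":[0,0,0],"rot":[0,0,0],"fingers":0},{"travel":[0,0,0],"rot":[0,0,0],"fingers":0},{"travel":[0,0,0],"rot":[0,0,0],"fingers":0},{"travel":[0,0,-0.1],"rot":[0,0,0],"fingers":0},{"travel":[0,0,-0.4],"rot":[0,0,0],"fingers":0},{"travel":[0,0,-0.7],"rot":[0,0,0],"fingers":0},{"travel":[0,0,-1],"rot":[0,0,0],"fingers":0},{"travel":[0,0,-1],"rot":[0,0,0],"fingers":0}]'
python3 - <<'E'
from h import *
o=np.r_[ay*.002,0]
plan([((.50,.08,.31),Rd(-125)),(ontool(.065,.2)+o,RT2),(ontool(.065,.11)+o,RT2)])
E
```

```text
clock: 23.05
tcp_pos: [0.4897, -0.13, 0.2772]
orientation: [0.002, -0.619, 0.785, -0.005]
wrist_force: [0.4, -0.4, 0.5]
finger_gap: 0.0426
grip_force: 0.0
travel [-0.861, 0.161, -0.141] rot [-0.006, -0.0, 0.179] rows~ 2.1
travel [-0.815, 0.319, -0.139] rot [-0.006, -0.0, 0.179] rows~ 2.1
-- [0.5  0.08 0.31]
travel [-0.956, 0.833, 0.445] rot [-0.046, 0.247, 0.172] rows~ 3.2
travel [-0.882, 0.983, 0.249] rot [-0.046, 0.247, 0.172] rows~ 3.2
-- [0.468 0.383 0.203]
travel [0.0, 0.0, 0.75] rot [0.0, 0.0, 0.0] rows~ 1.8
-- [0.431 0.358 0.125]
```

```bash

python3 -m pendant '[{"travel":[-0.28,0.05,-0.1],"rot":[0,0,0.06],"fingers":-0.2},{"travel":[-0.57,0.1,-0.141],"rot":[0,0,0.12],"fingers":-0.2},{"travel":[-0.861,0.161,-0.141],"rot":[0,0,0.179],"fingers":-0.2},{"travel":[-0.861,0.161,-0.141],"rot":[0,0,0.179],"fingers":-0.2}]'
python3 -m pendant '[{"travel":[-0.27,0.1,-0.05],"rot":[0,0,0.06],"fingers":-0.2},{"travel":[-0.54,0.21,-0.1],"rot":[0,0,0.12],"fingers":-0.2},{"travel":[-0.815,0.319,-0.139],"rot":[0,0,0.179],"fingers":-0.2},{"travel":[-0.815,0.319,-0.139],"rot":[0,0,0.179],"fingers":-0.2}]'
python3 -m pendant '[{"travel":[-0.25,0.2,0.11],"rot":[-0.012,0.06,0.043],"fingers":-0.2},{"travel":[-0.5,0.4,0.22],"rot":[-0.023,0.12,0.086],"fingers":-0.2},{"travel":[-0.72,0.62,0.33],"rot":[-0.035,0.18,0.13],"fingers":-0.2},{"travel":[-0.956,0.833,0.445],"rot":[-0.046,0.247,0.172],"fingers":-0.2},{"travel":[-0.956,0.833,0.445],"rot":[-0.046,0.247,0.172],"fingers":-0.2}]'
python3 -m pendant '[{"travel":[-0.22,0.25,0.06],"rot":[-0.012,0.06,0.043],"fingers":-0.2},{"travel":[-0.44,0.5,0.12],"rot":[-0.023,0.12,0.086],"fingers":-0.2},{"travel":[-0.66,0.75,0.18],"rot":[-0.035,0.18,0.13],"fingers":-0.2},{"travel":[-0.882,0.983,0.249],"rot":[-0.046,0.247,0.172],"fingers":-0.2},{"travel":[-0.882,0.983,0.249],"rot":[-0.046,0.247,0.172],"fingers":-0.2},{"travel":[-0.882,0.983,0.249],"rot":[-0.046,0.247,0.172],"fingers":-0.2},{"travel":[-0.882,0.983,0.249],"rot":[-0.046,0.247,0.172],"fingers":-0.2}]'
python3 - <<'E'
from h import *
s=env.get_state(); print(s["joint_pos"].round(2),s["clock"])
plan([(ontool(.065,.2)+np.r_[ay*.002,0],RT2)])
im,d=env.read_camera("wrist"); cv2.imwrite("pics/w7.png",im)
E
```

```text
clock: 23.45
tcp_pos: [0.4922, -0.0208, 0.2883]
orientation: [0.001, -0.544, 0.839, -0.001]
wrist_force: [-0.8, -0.3, 0.2]
finger_gap: 0.0339
grip_force: 0.0
clock: 23.85
tcp_pos: [0.4979, 0.0835, 0.305]
orientation: [0.001, -0.464, 0.886, -0.001]
wrist_force: [0.8, 0.3, -0.2]
finger_gap: 0.0344
grip_force: 0.0
clock: 24.35
tcp_pos: [0.4809, 0.235, 0.2452]
orientation: [-0.13, -0.379, 0.915, -0.039]
wrist_force: [0.8, -0.0, -0.6]
finger_gap: 0.0341
grip_force: 0.0
clock: 25.05
tcp_pos: [0.4665, 0.3819, 0.1988]
orientation: [-0.246, -0.281, 0.924, -0.076]
wrist_force: [-0.3, -0.5, 1.2]
finger_gap: 0.0342
grip_force: 0.0
[ 0.56  0.86  0.72  1.94 -0.02 -0.03] 25.05
travel [0.006, -0.002, -0.038] rot [-0.001, 0.003, -0.001] rows~ 0.1
-- [0.468 0.383 0.203]
```

View pics/w7.png

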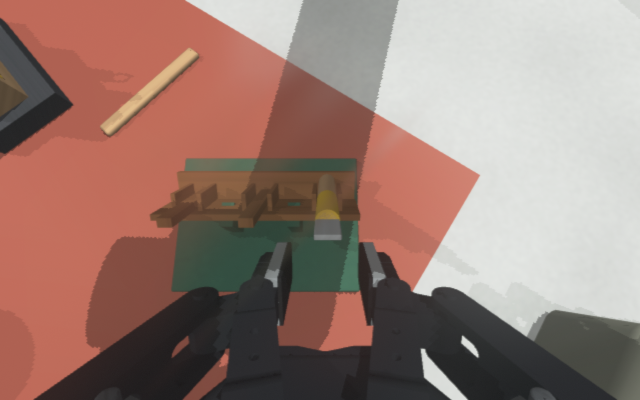

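The yellow tool's blade is at (328,230), centred between the fingers. I grasp it, draw it out and carry it over.

```bash

python3 -m pendant '[{"travel":[0.006,0,0],"rot":[0,0.003,0],"fingers":-0.2},{"travel":[0.006,0,0.24],"rot":[0,0.003,0],"fingers":-0.2},{"travel":[0.006,0,0.48],"rot":[0,0.003,0],"fingers":-0.2},{"travel":[0.006,0,0.712],"rot":[0,0.003,0],"fingers":-0.2},{"travel":[0.006,0,0.712],"rot":[0,0.003,0],"fingers":-0.2},{"travel":[0.006,0,0.712],"rot":[0,0.003,0],"fingers":-1},{"travel":[0.006,0,0.712],"rot":[0,0.003,0],"fingers":-1},{"travel":[0.006,0,0.712],"rot":[0,0.003,0],"fingers":-1},{"travel":[0.006,0,0.712],"rot":[0,0.003,0],"fingers":-1},{"travel":[0.006,0,0.712],"rot":[0,0.003,0],"fingers":-1}]' 30
python3 -m pendant '[{"travel":[0,0,-0.3],"rot":[0,0,0],"fingers":-1},{"travel":[0,0,-0.6],"rot":[0,0,0],"fingers":-1},{"travel":[0,0,-1],"rot":[0,0,0],"fingers":-1},{"travel":[0,0,-1],"rot":[0,0,0],"fingers":-1},{"travel":[0,0,-1],"rot":[0,0,0],"fingers":-1}]'
python3 - <<'E'
from h import *
plan([((.508,.18,.34),Rd(-130)),((.5075,-.0471,.32),Rd(-103.4))])
E
```

```text
clock: 26.1
tcp_pos: [0.4308, 0.3593, 0.1262]
orientation: [-0.247, -0.281, 0.924, -0.077]
wrist_force: [-1.1, -2.9, 8.8]
finger_gap: 0.0166
grip_force: 30.0
clock: 26.6
tcp_pos: [0.4817, 0.394, 0.229]
orientation: [-0.245, -0.282, 0.925, -0.076]
wrist_force: [0.3, 0.3, -1.0]
finger_gap: 0.0164
grip_force: 29.4
travel [0.582, -0.802, -0.199] rot [0.034, -0.246, -0.131] rows~ 2.4
travel [0.619, -0.728, -0.327] rot [0.034, -0.246, -0.131] rows~ 2.4
-- [0.508 0.18  0.34 ]
travel [0.726, -0.607, 0.083] rot [0.0, 0.0, -0.222] rows~ 2.3
travel [0.846, -0.423, 0.083] rot [0.0, 0.0, -0.222] rows~ 2.3
-- [ 0.507 -0.047  0.32 ]
```

```bash

python3 -m pendant '[{"travel":[0.19,-0.26,-0.07],"rot":[0.012,-0.08,-0.04],"fingers":-1},{"travel":[0.38,-0.52,-0.13],"rot":[0.024,-0.16,-0.08],"fingers":-1},{"travel":[0.582,-0.802,-0.199],"rot":[0.034,-0.246,-0.131],"fingers":-1},{"travel":[0.582,-0.802,-0.199],"rot":[0.034,-0.246,-0.131],"fingers":-1}]'
python3 -m pendant '[{"travel":[0.2,-0.24,-0.11],"rot":[0.012,-0.08,-0.04],"fingers":-1},{"travel":[0.4,-0.48,-0.22],"rot":[0.024,-0.16,-0.08],"fingers":-1},{"travel":[0.619,-0.728,-0.327],"rot":[0.034,-0.246,-0.131],"fingers":-1},{"travel":[0.619,-0.728,-0.327],"rot":[0.034,-0.246,-0.131],"fingers":-1}]'
python3 -m pendant '[{"travel":[0.24,-0.2,0.03],"rot":[0,0,-0.074],"fingers":-1},{"travel":[0.48,-0.4,0.06],"rot":[0,0,-0.148],"fingers":-1},{"travel":[0.726,-0.607,0.083],"rot":[0,0,-0.222],"fingers":-1},{"travel":[0.726,-0.607,0.083],"rot":[0,0,-0.222],"fingers":-1}]'
python3 -m pendant '[{"travel":[0.28,-0.14,0.03],"rot":[0,0,-0.074],"fingers":-1},{"travel":[0.56,-0.28,0.06],"rot":[0,0,-0.148],"fingers":-1},{"travel":[0.846,-0.423,0.083],"rot":[0,0,-0.222],"fingers":-1},{"travel":[0.846,-0.423,0.083],"rot":[0,0,-0.222],"fingers":-1},{"travel":[0.846,-0.423,0.083],"rot":[0,0,-0.222],"fingers":-1},{"travel":[0.846,-0.423,0.083],"rot":[0,0,-0.222],"fingers":-1}]'
python3 - <<'E'
from h import *
s=env.get_state();print(s["clock"])
im,P,L=held(); cv2.imwrite("pics/w8.png",im)
plan([((.5075,-.0471,.24),Rd(-103.4))])
E
```

```text
clock: 27.0
tcp_pos: [0.4916, 0.2816, 0.2873]
orientation: [-0.125, -0.354, 0.926, -0.039]
wrist_force: [-0.5, 0.9, -0.1]
finger_gap: 0.0164
grip_force: 29.5
clock: 27.4
tcp_pos: [0.5065, 0.1755, 0.3427]
orientation: [-0.0, -0.42, 0.907, -0.002]
wrist_force: [0.6, -0.3, -0.1]
finger_gap: 0.0161
grip_force: 29.5
clock: 27.8
tcp_pos: [0.5059, 0.063, 0.3282]
orientation: [-0.005, -0.523, 0.852, -0.0]
wrist_force: [-0.8, 0.9, 0.2]
finger_gap: 0.0165
grip_force: 29.5
clock: 28.4
tcp_pos: [0.506, -0.0464, 0.3197]
orientation: [-0.004, -0.62, 0.785, 0.001]
wrist_force: [-0.3, -0.2, -1.0]
finger_gap: 0.0164
grip_force: 29.5
28.4
20 333 x [2.9 8.9] y [-8.6  7.4] z 34.9
35 228 x [2.2 8.7] y [-8.5  7.3] z 50.0
50 204 x [0.9 8.6] y [-8.5  7.4] z 64.9
65 162 x [1.  8.4] y [-8.5  7.4] z 80.0
80 134 x [1.5 8.7] y [-8.2  7.6] z 94.9
95 105 x [1.5 8.6] y [-8.2  7.4] z 109.9
travel [0.0, -0.017, 0.666] rot [0.005, -0.005, 0.001] rows~ 1.6
-- [ 0.507 -0.047  0.24 ]
```

View pics/w8.png

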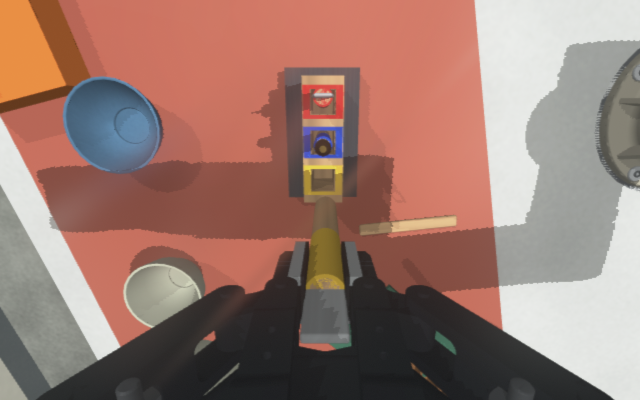

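Red is in its well at (322,98) and blue in its own at (322,143). Yellow is held upright and centred, so I insert it.

```bash

python3 -m pendant '[{"travel":[0,-0.012,0.3],"rot":[0.005,-0.005,0],"fingers":-1},{"travel":[0,-0.012,0.5],"rot":[0.005,-0.005,0],"fingers":-1},{"travel":[0,-0.012,0.664],"rot":[0.005,-0.005,0],"fingers":-1},{"travel":[0,-0.012,0.664],"rot":[0.005,-0.005,0],"fingers":-1},{"travel":[0,-0.012,0.664],"rot":[0.005,-0.005,0],"fingers":-1}]'
python3 -m pendant '[{"travel":[0,0,0.1],"rot":[0,0,0],"fingers":-1},{"travel":[0,0,0.2],"rot":[0,0,0],"fingers":-1},{"travel":[0,0,0.3],"rot":[0,0,0],"fingers":-1},{"travel":[0,0,0.4],"rot":[0,0,0],"fingers":-1},{"travel":[0,0,0.5],"rot":[0,0,0],"fingers":-1},{"travel":[0,0,0.62],"rot":[0,0,0],"fingers":-1},{"travel":[0,0,0.74],"rot":[0,0,0],"fingers":-1},{"travel":[0,0,0.74],"rot":[0,0,0],"fingers":-1},{"travel":[0,0,0.74],"rot":[0,0,0],"fingers":-1}]'
```

```text
clock: 28.95
tcp_pos: [0.5069, -0.0474, 0.2407]
orientation: [-0.0, -0.62, 0.784, -0.0]
wrist_force: [0.8, 0.6, 0.9]
finger_gap: 0.0159
grip_force: 29.5
clock: 29.85
tcp_pos: [0.5065, -0.0485, 0.151]
orientation: [-0.0, -0.62, 0.785, 0.0]
wrist_force: [-0.4, 0.5, -0.5]
finger_gap: 0.0161
grip_force: 29.4
```

```bash

python3 -m pendant '[{"travel":[0,0,0],"rot":[0,0,0],"fingers":0},{"travel":[0,0,0],"rot":[0,0,0],"fingers":0},{"travel":[0,0,0],"rot":[0,0,0],"fingers":0},{"travel":[0,0,-0.1],"rot":[0,0,0],"fingers":0},{"travel":[0,0,-0.4],"rot":[0,0,0],"fingers":0},{"travel":[0,0,-0.7],"rot":[0,0,0],"fingers":0},{"travel":[0,0,-1],"rot":[0,0,0],"fingers":0},{"travel":[0,0,-1],"rot":[0,0,0],"fingers":0}]'
python3 -m pendant '[{"travel":[-0.3,0,-0.1],"rot":[0,0,0],"fingers":0},{"travel":[-0.6,0,-0.3],"rot":[0,0,0],"fingers":0},{"travel":[-0.9,0,-0.4],"rot":[0,0,0],"fingers":0},{"travel":[-0.9,0,-0.4],"rot":[0,0,0],"fingers":0},{"travel":[-0.9,0,-0.4],"rot":[0,0,0],"fingers":0},{"travel":[-0.9,0,-0.4],"rot":[0,0,0],"fingers":0}]'
python3 - <<'E'
from h import *
im,P=standpose(); cv2.imwrite("pics/w9.png",im[:,150:500])
for n,w in WELL.items():
    k=(np.hypot(P[...,0]-w[0],P[...,1]-w[1])<.02)&(P[...,2]>.12)&(P[...,2]<.26); q=P[k]
    if k.sum():
        print(n,k.sum(),"top z",np.percentile(q[:,2],99).round(4),[ (round(z,3),np.round((q[abs(q[:,2]-z)<.008].mean(0)[:2]-w)*1000,1).tolist()) for z in(.13,.15,.17,.183) if (abs(q[:,2]-z)<.008).any()])
E
```

```text
clock: 30.65
tcp_pos: [0.5094, -0.0491, 0.2779]
orientation: [0.003, -0.62, 0.785, -0.004]
wrist_force: [-0.4, 0.2, -0.1]
finger_gap: 0.0424
grip_force: 0.0
clock: 31.25
tcp_pos: [0.5313, 0.0561, 0.3189]
orientation: [-0.001, -0.62, 0.785, 0.0]
wrist_force: [-0.2, -0.9, -0.4]
finger_gap: 0.0426
grip_force: 0.0
[502.6 -68.9] [98.2 45.3] 76.8 z 0.1081
[502.5 -72.4] [137.1  96.2] 76.7 z 0.0278
blue 669 top z 0.1876 [(0.13, [1.3, 5.6]), (0.15, [1.4, 5.6]), (0.17, [-0.1, 0.4]), (0.183, [0.2, 1.4])]
yellow 425 top z 0.1888 [(0.13, [2.3, 5.6]), (0.15, [1.7, 5.0]), (0.17, [1.1, 0.2]), (0.183, [0.8, -1.2])]
```

View pics/w9.png

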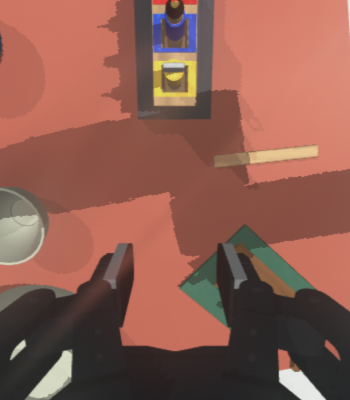

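Blue at (175,25) and yellow at (175,78) both top out at z = 0.188, so they are on the well floors. I check red with the fixed cameras.

```bash
python3 - <<'E'
from h import *
for c in("scene","top"):
    im,d=env.read_camera(c); P=cloud(c,d)
    for n,w in WELL.items():
        k=(np.hypot(P[...,0]-w[0],P[...,1]-w[1])<.02)&(P[...,2]>.12)&(P[...,2]<.26); q=P[k]
        if k.sum()>3: print(c,n,k.sum(),np.percentile(q[:,2],[50,97]).round(3),(q.mean(0)[:2]-w).round(4), im[k].mean(0).round())
    z=np.load(f"{c}0.npz")
    for t in("blue_bowl","plaster_bowl","mug","slip_jar","boxwood_knife","mould_half"):
        m=np.load(f"m_{c}_{t}.npy"); print(c,t,np.nanmedian(np.linalg.norm(P[m]-z["P"][m],axis=-1)).round(4))
print(env.get_state()["clock"])
E
```

```text
scene red 89 [0.151 0.186] [0.004  0.0009] [ 60.  64. 122.]
scene blue 97 [0.154 0.186] [0.0041 0.0018] [78. 58. 72.]
scene yellow 105 [0.157 0.188] [0.004  0.0014] [ 60.  96. 117.]
scene blue_bowl 0.0031
scene plaster_bowl 0.003
scene mug 0.0038
scene slip_jar 0.0025
scene boxwood_knife 0.0039
scene mould_half 0.004
top red 51 [0.159 0.188] [-0.0013 -0.0014] [ 45.  55. 144.]
top blue 48 [0.169 0.187] [-0.0025 -0.0008] [70. 36. 36.]
top yellow 50 [0.159 0.189] [-0.0012 -0.0022] [ 52. 134. 156.]
top blue_bowl 0.0022
top plaster_bowl 0.7809
top mug 0.0022
top slip_jar 0.0021
top boxwood_knife 0.7322
top mould_half 0.002
31.4
```

```bash
python3 -c "
from workcell import env
print(env.hand_in())"
```

```text
the job is handed in; nothing more can be done
None
```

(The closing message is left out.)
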